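Clear the fragile box off a self-closing lid, then hold the lid open at 60 degrees

TASK

The flat box of glass lenses is in the way on top of the self-closing steel chest: grip it lightly (under 50 N), keep it level, and set it down softly, flat in the middle of the rubber mat. Then raise the chest's lid, by its front handle or front edge, to 60 degrees above closed (within 5) and keep holding it there for a workmate to see inside; finish still holding it, because it falls shut if let go. Leave everything else on the bench where it is.

Things in the scene. Friction and masses are not known exactly. Their poses are not given: they have to be found in the camera images.
- chest: grey sheet-metal chest fixed to the bench, 150 mm deep (x), 200 mm wide (y), walls 90 mm high; origin at the centre of its underside, on the bench top; its front faces its own -x, z up. Its sprung steel lid (part of it), hinged along the back edge, overlaps the walls: 160x208 mm, flat top 97 mm above the bench when closed.
- lid (a joint): angle of the chest's lid in rad: 0 closed, grows as the front edge rises (60 degrees = 1.047), stop at 1.6. Weight and a spring shut it from every angle; holding it takes 2 to 4 N at the handle.
- lid_grip (a point): centre of the lid's handle grip: black bar 50 mm long, 16 mm wide (chest's y), 14 mm thick, straight out from the middle of the lid's front edge; lid closed: (-131, 0, 88) mm in the chest's frame, 48 mm before the lid's edge. Pinched from above across its 16 mm, it turns between the pads as the lid swings. Axes turn with the lid: x to the hinge, y along it, z out of the lid's top.
- lid_hinge (a point): middle of the lid's hinge line, at (77, 0, 92) mm in the chest's frame; the hinge axis is the chest's y. The handle grip swings about it at radius 208 mm.
- lens_box: flat white box of glass filter lenses, 60 mm (x) by 130 mm (y) by 36 mm (z), 0.2 to 0.4 kg, lying flat on the closed lid at the start, long side roughly along the chest's width; origin at the centre of its underside. Fragile: a pad force over 50 N (a grip of 20 to 35 N carries it), a knock or a drop of over 10 mm breaks the lenses.
- mat: black rubber mat fixed flat on the bench, 180 mm (x) by 220 mm (y), 5 mm thick; origin at the centre of its underside, on the bench top.
- pliers: bystander, to be left alone: combination pliers with red handles, 54x190x15 mm, lying flat; origin at the centre of its underside
- flint_striker: bystander, to be left alone: wire flint striker (a long loop with a small cup), 40x141x14 mm, lying flat; origin at the centre of its underside
- tape_masking: bystander, to be left alone: roll of masking tape lying flat, 94 mm across, 25 mm high; origin at the centre of its underside
- box_flints: bystander, to be left alone: small red cardboard box, 46x60x30 mm, lying on the bench to the left; not the lens box; origin at the centre of its underside

How it is judged:
By the outcome, as a careful person would: the job done as asked, in the order asked, and still so for the second after the job is handed in, while the arm keeps its last pose, push and grip.
It also fails if it takes over 58 s, if anything falls off the work surface, if the arm or the gripper's body presses on something with over 40 N, if the wrist force passes 120 N, or if a joint passes its speed limit or range.

ROBOT

A 7-joint arm with a two-finger parallel gripper is mounted at the origin on a cart in front of the work surface, level with it; the furniture and walls round the work are solid. World frame = base frame: x ahead of the robot, y to its left, z up, the work surface at z = 0. Lengths are in m, angles in rad, forces in N, time in s.
With the tool pointing down it reaches from about 0.4 to 0.85 m from the base axis. Payload 10.4 kg.
Tool frame: the origin (TCP) lies midway between the tips of the shut fingers; the grasp point (between the pads) lies 19 mm behind it (manip.grasp_offset is the distance from the TCP to the grasp point, in m); z points along the fingers, y is the line along which they close (so a half turn about z gives the same grasp; the last joint's range is limited). The gripper opens to 85 mm and grips with 20 to 120 N. Pads are 22 mm wide; open, the fingers measure 114 mm over their backs; the gripper's body (76 mm by 85 mm) begins 54 mm behind the grasp point. The pads swing forward as they close: fully open they stand 13 mm farther back than shut.
Start: joints at [1.299, 0.332, -0.065, 1.46, 0.022, 1.35, -0.088], TCP at [0.154, -0.606, 0.231] pointing down, gripper open.
Joint ranges: [-2.6, 2.6], [-0.5, 2.12], [-1.47, 1.34], [0.16, 2.42], [-1.27, 4.41], [0.06, 2.06], [-2.6, 2.6]. Speed limits (rad/s): [2.22, 2.22, 2.79, 2.79, 3.14, 3.14, 3.14].

INTERFACE

Orientations are given as a unit quaternion [x, y, z, w].
In Python, from workcell import manip gives the robot as it stands.
- The arm moves only by the shell command python3 jog.py 'ROWS' [FORCE]. ROWS is rows parted by semicolons, their numbers by spaces, 1 to 20 of them, each of 7 numbers: a rotation vector rx, ry, rz in rad, then dx, dy, dz in m, then the opening from 0.0 (shut) to 1.0 (fully open); each row is the pose to reach, as a shift and turn from the pose commanded when the command began, along the tool's axes at that moment; what a row does not reach only later rows make up. A row lasts 1/8 s, in which the tool goes at most 0.0625 m and 0.188 rad, less where a joint would pass 70% of its speed; a pose out of reach is approached as far as the arm can. The fingers move at their own pace and stop on an object; FORCE is the grip in N (left out, the last holds). Time passes only in rows, so rows that do not move let the fingers close. It prints the time, the measured TCP pose, the force, the opening and the grip force at its end.
- manip.get_obs(): the state, without advancing time (a new reading comes with each control period).
- manip.camera(name): name is "scene" or "top"; returns the picture (420x560x3 uint8, blue, green, red); there is no depth.
- manip.calibration(name): a dict with "fx", "fy", "cx", "cy" (pixels), "k1" (the pictures are not rectified: a ray, as slopes to the right and down, at radius r is drawn at 1 + k1 r^2 times it, then the intrinsics apply), "world_from_camera" (4x4, takes a point from camera to world coordinates). Camera axes: x right, y up, looking along -z (the intrinsics and any distortion apply to the point x, -y, -z); pixel columns grow to the right and rows downward; lengths in m; the calibration is good to about 2 mm. A picture is of the moment at which its call begins. calibration takes no time and is no camera call.
- manip.hand_in(): hands the job in; it is judged then, once.
The state is a dict: "clock": time; "joint_pos": joint angles; "joint_velocities": joint speeds; "tau": joint torques, N m; "position": TCP position; "ee_rot": TCP orientation; "ft_force": force on the tool from outside, world axes, zero at the start; "torque": the same for the moment, N m; "grip_width": opening from 0.0 (shut) to 1.0 (fully open); "grasp_force": force on a finger pad.
Only numpy, scipy, OpenCV 4.12 (cv2) and the standard library are available. Lean on these libraries where they do the work, as an engineer would, in place of code of your own. Each camera call takes 0.05 s, during which the arm holds its last target. There are 200 camera calls.

## Working session

There is one attempt and no reset: what is moved stays moved. The work goes in short steps, Python scripts to look and compute and a shell command to move; the robot and the scene stay as the last step left them, time stands still between calls to the robot, and variables do not carry over. Pictures are saved under pics/ and viewed, at most 10 in all, crops included, and the job is handed in when it is done.

```bash
ls; mkdir -p pics; python3 - <<'E'
from workcell import manip
import cv2
for n in("scene","top"):
    cv2.imwrite(f"pics/{n}0.png",manip.camera(n)); c=manip.calibration(n); print(n,c)
o=manip.get_obs(); print(o); print(manip.grasp_offset)
E
```

```text
jog.py
pics
workcell.py
scene {'fx': 395.68136068343114, 'fy': 395.68136068343114, 'cx': 281.33948837089997, 'cy': 204.6595708155127, 'k1': -0.0648008348159431, 'world_from_camera': array([[-0.63969044,  0.37116168, -0.67307885, -0.27278949],
       [-0.76840373, -0.33017565,  0.54821506,  0.68940166],
       [-0.01875782,  0.86788423,  0.49641223,  0.72269875],
       [ 0.        ,  0.        ,  0.        ,  1.        ]])}
top {'fx': 437.4710396352247, 'fy': 437.4710396352247, 'cx': 280.0721795129459, 'cy': 204.43640190849263, 'k1': 0.030044692904305385, 'world_from_camera': array([[ 0.02865807,  0.99088247, -0.13164588,  0.45124528],
       [-0.99952334,  0.02991918,  0.00761122, -0.02221301],
       [ 0.01148056,  0.13136501,  0.99126759,  1.16328592],
       [ 0.        ,  0.        ,  0.        ,  1.        ]])}
{'clock': 0.1, 'joint_pos': array([ 1.29941198,  0.33281261, -0.06474434,  1.4608443 ,  0.02159148,
        1.34990437, -0.08850989]), 'joint_velocities': array([ 0.00176649, -0.00208383,  0.00123771, -0.00256617,  0.00023229,
        0.00079313,  0.00060836]), 'tau': array([ 1.22995240e-03, -6.26747704e+01,  4.93451895e-02, -3.92428029e+01,
        1.63923955e-02,  7.09901753e-03,  3.69206191e-05]), 'position': array([ 0.1538348 , -0.6054282 ,  0.23059936]), 'ee_rot': array([ 9.92270017e-01,  1.24095961e-01, -9.60893920e-05, -6.29444615e-04]), 'ft_force': array([ 0.2115455 , -0.04782925, -1.26429504]), 'torque': array([-0.01929514, -0.03270513, -0.00190154]), 'grasp_force': 0.0, 'grip_width': 0.9980161301083404}
0.0187
```
View pics/top0.png

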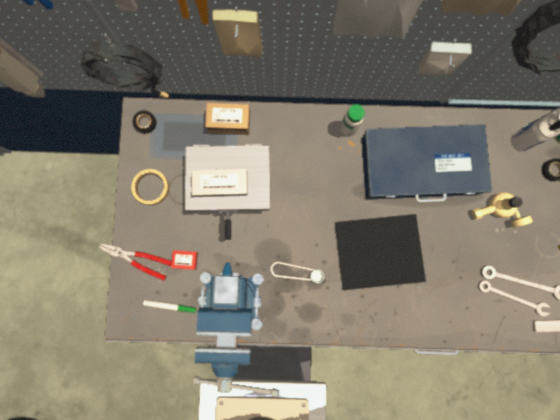

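View pics/scene0.png

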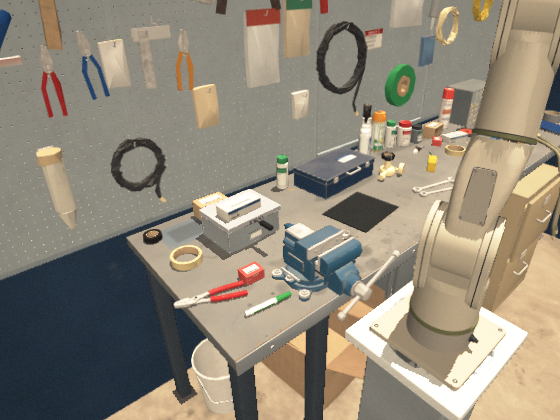

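The top view shows the chest at about (228,178), the white lens box on it at (220,182), the handle at (227,229) and the mat at (380,251). The vise is at (227,300), between the robot and the chest. The scene view shows the box at about (238,205), the handle at (263,222) and the mat at (361,210).

```bash
python3 - <<'E'
import cv2,numpy as np
a=cv2.imread("pics/top0.png");b=cv2.imread("pics/scene0.png")
A=cv2.resize(a[130:310,170:350],(600,600),interpolation=cv2.INTER_CUBIC)
cv2.imwrite("pics/c1.png",A[:, :])
B=cv2.resize(b[180:270,190:290],(666,600),interpolation=cv2.INTER_CUBIC)
cv2.imwrite("pics/c2.png",B)
for (u,v) in [(205,190),(240,172),(195,155),(260,160),(227,222),(227,235),(380,250),(330,250),(243,190)]: print('top',u,v,a[v,u],cv2.cvtColor(a,cv2.COLOR_BGR2HSV)[v,u])
for (u,v) in [(225,212),(238,205),(265,213),(215,222),(263,222),(361,210)]: print('sc',u,v,b[v,u])
E
```

```text
top 205 190 [216 237 244] [ 23  29 244]
top 240 172 [215 236 244] [ 22  30 244]
top 195 155 [200 216 225] [ 19  28 225]
top 260 160 [204 218 228] [ 18  27 228]
top 227 222 [59 58 60] [165   9  60]
top 227 235 [51 54 58] [13 31 58]
top 380 250 [51 54 56] [18 23 56]
top 330 250 [127 144 160] [ 15  53 160]
top 243 190 [223 241 244] [ 26  22 244]
sc 225 212 [156 186 202]
sc 238 205 [248 254 255]
sc 265 213 [133 146 156]
sc 215 222 [124 136 144]
sc 263 222 [43 45 51]
sc 361 210 [54 60 59]
```

View pics/c1.png

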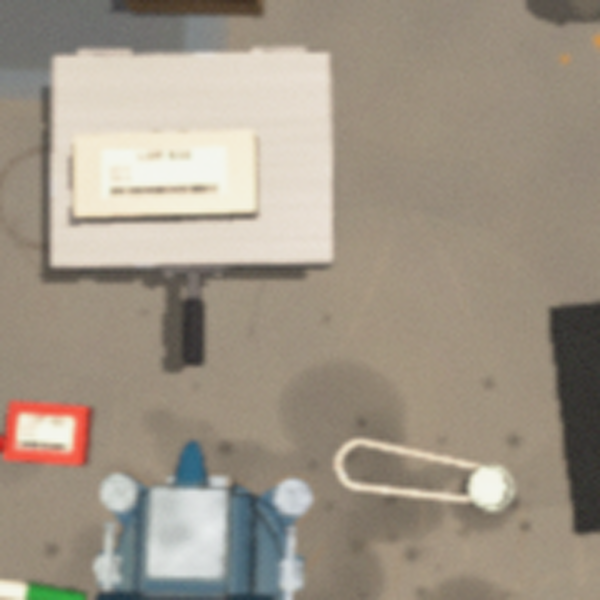

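View pics/c2.png

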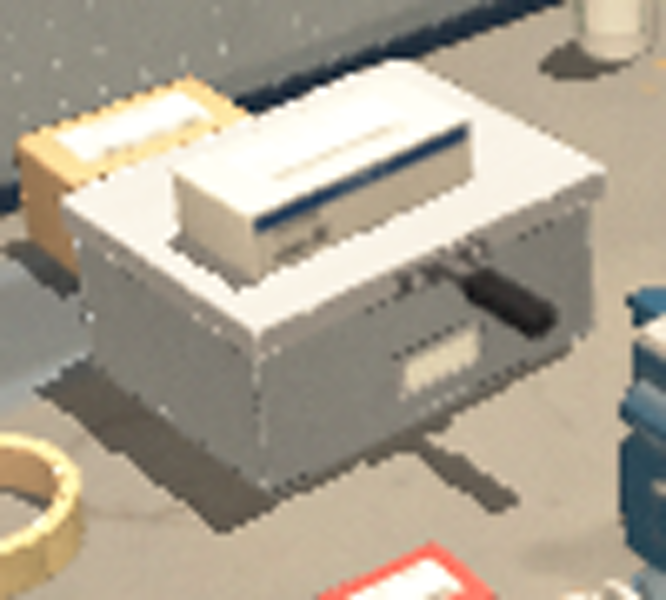

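The enlarged crops show these corners, in crop pixels:

| Feature | c1 (top) | c2 (scene) |
|---|---|---|
| Lid | (50,266), (332,264), (330,53), (53,55) | BL (65,205), FL (258,330), FR (603,180) |
| Box top | (73,216), (257,214), (255,130), (75,133) | BL (175,180), FL (252,222), FR (470,125) |
| Handle bar | (193,298) to (193,364) | (478,285) to (540,318) |

```bash
cat > h.py <<'E'
import cv2,numpy as np
from workcell import manip
def ray(n,u,v):
    c=manip.calibration(n); x,y=cv2.undistortPoints(np.array([[[u,v]]],float),np.array([[c["fx"],0,c["cx"]],[0,c["fy"],c["cy"]],[0,0,1]]),np.array([c["k1"],0,0,0]))[0,0]
    T=c["world_from_camera"]; d=T[:3,:3]@np.array([x,-y,-1]); return T[:3,3],d/np.linalg.norm(d)
def plane(n,p,z):
    o,d=ray(n,*p); return o+d*(z-o[2])/d[2]
def tri(pt,ps):
    (o,d),(q,e)=ray("top",*pt),ray("scene",*ps)
    s=np.linalg.lstsq(np.c_[d,-e],q-o,rcond=None)[0]; a,b=o+d*s[0],q+e*s[1]
    return (a+b)/2,np.linalg.norm(a-b)
def grip_pos(o):
    from scipy.spatial.transform import Rotation as R
    return R.from_quat(o["ee_rot"])
E
python3 - <<'E'
from h import *
np.set_printoptions(precision=4,suppress=True)
t=lambda x,y:(170+(x+.5)/3.3333-.5,130+(y+.5)/3.3333-.5)
s=lambda x,y:(190+(x+.5)/6.66-.5,180+(y+.5)/6.667-.5)
M={'lidFL':((50,266),(258,330)),'lidFR':((332,264),(603,180)),'lidBL':((53,55),(65,205)),
'boxBL':((75,133),(175,180)),'boxFL':((73,216),(252,222)),'boxFR':((257,214),(470,125)),
'hend':((193,364),(540,315)),'hstart':((193,298),(478,283))}
for k,(a,b) in M.items(): p,e=tri(t(*a),s(*b)); print(k,p,round(e,4))
print('lid on .097');[print(plane("top",t(*p),.097)) for p in [(50,266),(332,264),(330,53),(53,55)]]
print('box on .133');[print(plane("top",t(*p),.133)) for p in [(73,216),(257,214),(255,130),(75,133)]]
print('handle .088');[print(plane("top",t(*p),.088)) for p in [(193,298),(193,364)]]
for n,f,c in (("top","pics/top0.png",(380,251)),("scene","pics/scene0.png",(361,210))):
    im=cv2.imread(f); g=(im.max(2)<85).astype(np.uint8); _,l=cv2.connectedComponents(cv2.morphologyEx(g,cv2.MORPH_OPEN,np.ones((5,5))))
    m=(l==l[c[1],c[0]]).astype(np.uint8); k=max(cv2.findContours(m,0,2)[0],key=cv2.contourArea)
    q=cv2.approxPolyDP(k,6,True)[:,0]; print(n,q.tolist()); P=np.array([plane(n,p,.005) for p in q.astype(float)]); print(P)
    mo=cv2.moments(k); print('cent',plane(n,(mo['m10']/mo['m00'],mo['m01']/mo['m00']),.005))
# vise top, striker outline
print('vise',[plane("top",p,.15) for p in [(200,275),(258,275),(200,310),(227,262)]])
print('vise tri',tri(t(188,533),(299,232)))
print('striker',[plane("top",p,.01) for p in [(271,268),(325,277)]])
E
```

```text
lidFL [0.5732 0.2023 0.094 ] 0.002
lidFR [ 0.583  -0.0034  0.086 ] 0.0016
lidBL [0.7329 0.2093 0.0897] 0.0037
boxBL [0.6674 0.1837 0.1218] 0.0025
boxFL [0.6059 0.1811 0.1258] 0.0024
boxFR [0.6133 0.0515 0.1238] 0.0024
hend [0.5058 0.0963 0.0889] 0.002
hstart [0.5535 0.0974 0.0837] 0.0023
lid on .097
[0.5734 0.2025 0.097 ]
[ 0.5811 -0.0042  0.097 ]
[0.7405 0.0024 0.097 ]
[0.7322 0.2092 0.097 ]
box on .133
[0.6056 0.1807 0.133 ]
[0.6111 0.0499 0.133 ]
[0.6722 0.0537 0.133 ]
[0.6659 0.1825 0.133 ]
handle .088
[0.5538 0.0979 0.088 ]
[0.5052 0.0957 0.088 ]
top [[415, 215], [335, 223], [343, 288], [424, 280]]
[[ 0.5875 -0.3913  0.005 ]
 [ 0.5597 -0.1785  0.005 ]
 [ 0.3905 -0.2013  0.005 ]
 [ 0.4175 -0.4124  0.005 ]]
cent [ 0.4873 -0.2958  0.005 ]
scene [[327, 216], [367, 231], [393, 205], [355, 193]]
[[ 0.5341 -0.1709  0.005 ]
 [ 0.3818 -0.2013  0.005 ]
 [ 0.4289 -0.4045  0.005 ]
 [ 0.5817 -0.3719  0.005 ]]
cent [ 0.4775 -0.2806  0.005 ]
vise [array([0.4182, 0.1478, 0.15  ]), array([0.4217, 0.0158, 0.15  ]), array([0.3405, 0.1435, 0.15  ]), array([0.4492, 0.0877, 0.15  ])]
vise tri (array([0.3869, 0.0906, 0.1277]), np.float64(0.003200525305431595))
striker [array([ 0.4366, -0.0122,  0.01  ]), array([ 0.4175, -0.1534,  0.01  ])]
```

```bash
cat >> h.py <<'E'
from scipy.spatial.transform import Rotation as R
def to(p,psi):
    "tool down, its y axis at world azimuth psi: rotvec and shift in tool axes"
    o=manip.get_obs(); R0=R.from_quat(o["ee_rot"]); y=np.array([np.cos(psi),np.sin(psi),0]); z=np.array([0,0,-1.])
    G=R.from_matrix(np.c_[np.cross(y,z),y,z]); return np.round((R0.inv()*G).as_rotvec(),3),np.round(R0.inv().apply(np.array(p)-o["position"]),4)
E
python3 -c "
from h import *
print(to([.639,.117,.18],.04)); print(to([.639,.117,.18],.04-np.pi))"
```

```text
(array([-1.000e-03, -1.000e-03, -1.362e+00]), array([ 0.6481, -0.5806,  0.0513]))
(array([-1.00e-03,  1.00e-03,  1.78e+00]), array([ 0.6481, -0.5806,  0.0513]))
```

```bash
r='-0.001 -0.001 -1.362 0.6481 -0.5806 0.0 1'; python3 jog.py '0 0 -0.4 0.2 -0.18 -0.02 1; 0 0 -0.4 0.2 -0.18 -0.02 1; 0 0 -0.4 0.2 -0.18 -0.02 1; 0 0 -0.4 0.2 -0.18 -0.02 1; 0 0 -0.4 0.2 -0.18 -0.02 1; -0.001 -0.001 -1.362 0.648 -0.581 0 1; -0.001 -0.001 -1.362 0.648 -0.581 0 1; -0.001 -0.001 -1.362 0.648 -0.581 0 1; -0.001 -0.001 -1.362 0.648 -0.581 0 1; -0.001 -0.001 -1.362 0.648 -0.581 0 1; -0.001 -0.001 -1.362 0.648 -0.581 0 1; -0.001 -0.001 -1.362 0.648 -0.581 0 1; -0.001 -0.001 -1.362 0.648 -0.581 0 1; -0.001 -0.001 -1.362 0.648 -0.581 0.02 1; -0.001 -0.001 -1.362 0.648 -0.581 0.04 1; -0.001 -0.001 -1.362 0.648 -0.581 0.05 1' ; python3 -c "
from h import *
print(manip.get_obs()['joint_pos'].round(3),to([.639,.117,.099],.04))
cv2.imwrite('pics/t1.png',np.hstack([cv2.resize(manip.camera('top')[100:280,150:330],(400,400)),cv2.resize(manip.camera('scene')[130:290,150:310],(400,400))]))"
```

```text
clock: 2.1
position: [0.6384, 0.1197, 0.1779]
ee_rot: [0.691, 0.722, -0.001, -0.002]
ft_force: [-0.3, -0.1, 0.8]
grip_width: 1.0
grasp_force: 0.0
[ 0.265  0.52  -0.728  1.426  0.346  1.33  -0.436] (array([-0.004, -0.   ,  0.004]), array([-0.0028,  0.0008,  0.0789]))
```

View pics/t1.png

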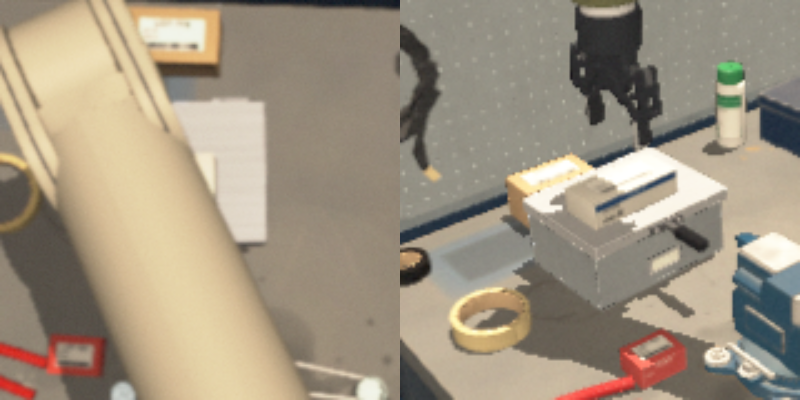

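The arm covers the top view. In the scene half, the open fingertips at about (603,115) and (645,140) straddle the box from above. I'll check that against the projection of the commanded tips while descending slowly.

```bash
python3 - <<'E'
from h import *
c=manip.calibration("scene");T=np.linalg.inv(c["world_from_camera"])
for p in ([.596,.117,.191],[.681,.117,.191],[.6056,.1807,.133],[.6659,.1825,.133]):
    q=T[:3,:3]@p+T[:3,3]; x,y=q[0]/-q[2],-q[1]/-q[2]; f=1+c["k1"]*(x*x+y*y)
    u,v=c["fx"]*x*f+c["cx"],c["fy"]*y*f+c["cy"]; print((u-150)*2.5+400,(v-130)*2.5)
E
python3 jog.py '-0.004 0 0.004 -0.003 0.001 0.02 1; -0.004 0 0.004 -0.003 0.001 0.04 1; -0.004 0 0.004 -0.003 0.001 0.05 1; -0.004 0 0.004 -0.003 0.001 0.06 1; -0.004 0 0.004 -0.003 0.001 0.068 1; -0.004 0 0.004 -0.003 0.001 0.073 1; -0.004 0 0.004 -0.003 0.001 0.076 1; -0.004 0 0.004 -0.003 0.001 0.076 1'
```

```text
638.254974478841 144.1294473948811
598.5099165783196 120.60399577946583
592.4531700536464 201.7763548981231
564.1891492416199 183.3790174029915
clock: 3.2
position: [0.6401, 0.1139, 0.1053]
ee_rot: [0.694, 0.72, 0.001, 0.002]
ft_force: [-0.2, 0.1, -0.1]
grip_width: 0.998
grasp_force: 0.0
```

```bash
python3 jog.py '0 0 0 0 0 0.003 0.85; 0 0 0 0 0 0.003 0.75; 0 0 0 0 0 0.003 0.6; 0 0 0 0 0 0.003 0.5; 0 0 0 0 0 0.003 0.5;0 0 0 0 0 0.003 0.5' 28
```

```text
clock: 3.95
position: [0.6401, 0.1139, 0.1025]
ee_rot: [0.694, 0.72, 0.001, 0.002]
ft_force: [-2.8, -1.3, 2.3]
grip_width: 0.698
grasp_force: 31.9
```

```bash
python3 jog.py '0 0 0 0 0 -0.003 0.5; 0 0 0 0 0 -0.008 0.5; 0 0 0 0 0 -0.018 0.5; 0 0 0 0 0 -0.035 0.5; 0 0 0 0 0 -0.06 0.5; 0 0 0 0 0 -0.085 0.5; 0 0 0 0 0 -0.1 0.5; 0 0 0 0 0 -0.1 0.5'; python3 -c "
from h import *
o=manip.get_obs();print(o['torque'],o['joint_pos'].round(2));print(to([.489,-.295,.1],.132))
cv2.imwrite('pics/s2.png',cv2.resize(manip.camera('scene')[110:270,150:350],(800,640))[:600])"
```

```text
clock: 4.95
position: [0.6402, 0.1142, 0.2037]
ee_rot: [0.694, 0.72, 0.002, 0.003]
ft_force: [-0.2, 0.6, -1.8]
grip_width: 0.691
grasp_force: 31.4
[-0.02020149  0.04138234 -0.00333742] [ 0.27  0.5  -0.73  1.4   0.33  1.36 -0.43]
(array([ 0.006,  0.001, -0.096]), array([-0.4034, -0.1665,  0.1031]))
```

View pics/s2.png

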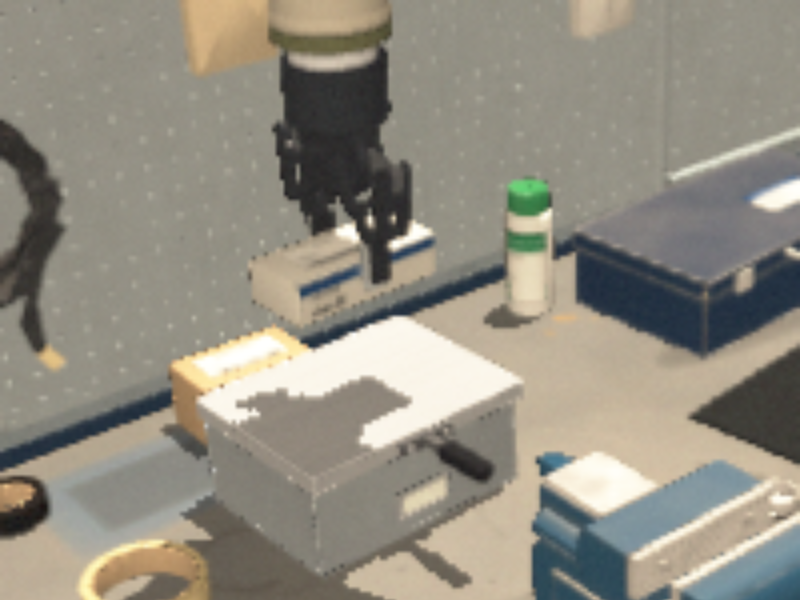

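The box hangs level in the fingers, at (340,260) in the crop, with its shadow on the lid. Next I'll carry it to the mat.

```bash
python3 jog.py '0 0 -0.01 -0.01 -0.004 0 0.5; 0 0 -0.02 -0.035 -0.014 0 0.5; 0 0 -0.03 -0.07 -0.03 0 0.5; 0 0 -0.04 -0.11 -0.047 0 0.5; 0 0 -0.05 -0.15 -0.063 0 0.5; 0 0 -0.06 -0.19 -0.08 0 0.5; 0 0 -0.07 -0.23 -0.096 0 0.5; 0.003 0 -0.08 -0.27 -0.112 0 0.5; 0.005 0 -0.09 -0.31 -0.128 0 0.5; 0.006 0 -0.096 -0.345 -0.143 0.01 0.5; 0.006 0 -0.096 -0.375 -0.155 0.03 0.5; 0.006 0 -0.096 -0.395 -0.162 0.05 0.5; 0.006 0 -0.096 -0.404 -0.166 0.075 0.5; 0.006 0 -0.096 -0.407 -0.1665 0.1 0.5; 0.006 0 -0.096 -0.407 -0.1665 0.12 0.5; 0.006 0 -0.096 -0.407 -0.1665 0.13 0.5; 0.006 0 -0.096 -0.407 -0.1665 0.13 0.5; 0.006 0 -0.096 -0.407 -0.1665 0.13 0.5'; python3 -c "
from h import *
print(to([.489,-.299,.03],.132))
cv2.imwrite('pics/m3.png',np.hstack([cv2.resize(manip.camera('top')[180:340,300:460],(400,400)),cv2.resize(manip.camera('scene')[120:280,280:440],(400,400))]))"
```

```text
clock: 7.25
position: [0.4891, -0.299, 0.073]
ee_rot: [0.659, 0.752, -0.001, 0.001]
ft_force: [0.1, -0.7, -0.3]
grip_width: 0.698
grasp_force: 31.3
(array([-0.001,  0.002,  0.   ]), array([ 0.0001, -0.    ,  0.043 ]))
```

View pics/m3.png

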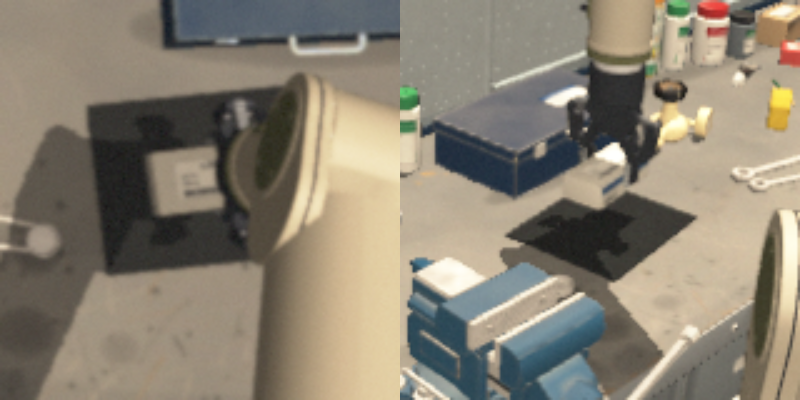

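The box is level above the mat, with its shadow in the middle of it. I'll lower it slowly and feel for contact.

```bash
python3 jog.py '0 0.002 0 0 0 0.015 0.5; 0 0.002 0 0 0 0.03 0.5; 0 0.002 0 0 0 0.042 0.5; 0 0.002 0 0 0 0.05 0.5; 0 0.002 0 0 0 0.055 0.5; 0 0.002 0 0 0 0.058 0.5;0 0.002 0 0 0 0.06 0.5; 0 0.002 0 0 0 0.06 0.5'; for i in 1 2 3; do :; done; python3 jog.py '0 0 0 0 0 0.0007 0.5; 0 0 0 0 0 0.0015 0.5; 0 0 0 0 0 0.0015 0.5'
```

```text
clock: 8.35
position: [0.4884, -0.2991, 0.0123]
ee_rot: [0.659, 0.752, -0.001, -0.001]
ft_force: [-0.4, -0.4, -1.8]
grip_width: 0.697
grasp_force: 31.4
clock: 8.72
position: [0.4885, -0.2991, 0.011]
ee_rot: [0.659, 0.752, -0.001, -0.001]
ft_force: [-0.8, 0.7, 2.1]
grip_width: 0.699
grasp_force: 31.8
```

```bash
python3 jog.py '0 0 0 0 0 0.0005 0.5; 0 0 0 0 0 0.001 0.5; 0 0 0 0 0 0.001 0.5'
```

```text
clock: 9.1
position: [0.4885, -0.2991, 0.0109]
ee_rot: [0.659, 0.752, -0.001, -0.001]
ft_force: [-7.8, 3.4, 14.1]
grip_width: 0.697
grasp_force: 33.2
```

```bash
python3 jog.py '0 0 0 0 0 0 0.72; 0 0 0 0 0 0 0.78; 0 0 0 0 0 0 0.85; 0 0 0 0 0 0 1; 0 0 0 0 0 0 1; 0 0 0 0 0 -0.01 1; 0 0 0 0 0 -0.03 1; 0 0 0 0 0 -0.07 1; 0 0 0 0 0 -0.12 1; 0 0 0 0 0 -0.17 1; 0 0 0 0 0 -0.2 1; 0 0 0 0 0 -0.2 1'; python3 -c "
from h import *
print(manip.get_obs()['joint_pos'].round(2));
for a in (1.61,-1.53): print(to([.529,.0975,.2],a))"
```

```text
clock: 10.6
position: [0.4901, -0.2995, 0.2139]
ee_rot: [0.659, 0.752, -0.0, 0.002]
ft_force: [-0.4, -0.5, 0.1]
grip_width: 1.002
grasp_force: 0.0
[ 0.98  0.29 -0.62  1.6   0.17  1.3   0.47]
(array([-1.000e-03,  5.000e-03, -1.478e+00]), array([0.3884, 0.0909, 0.0127]))
(array([5.000e-03, 1.000e-03, 1.662e+00]), array([0.3884, 0.0909, 0.0127]))
```

```bash
python3 jog.py '0 0 -0.18 0.04 0.01 0 0.5; 0 0 -0.36 0.09 0.02 0 0.5; 0 0 -0.54 0.14 0.033 0 0.5; 0 0 -0.72 0.19 0.045 0 0.5; 0 0 -0.9 0.24 0.056 0 0.5; 0 0 -1.08 0.29 0.068 0 0.5; 0 0 -1.26 0.33 0.077 0 0.5; 0 0 -1.4 0.36 0.085 0 0.5; 0 0.005 -1.478 0.38 0.09 0 0.5; 0 0.005 -1.478 0.388 0.091 0 0.5; 0 0.005 -1.478 0.388 0.091 0.03 0.5; 0 0.005 -1.478 0.388 0.091 0.05 0.5; 0 0.005 -1.478 0.388 0.091 0.05 0.5'; python3 -c "
from h import *
print(manip.get_obs()['joint_pos'].round(2));print(to([.529,.0975,.067],1.61))
cv2.imwrite('pics/n4.png',np.hstack([cv2.resize(manip.camera('top')[130:310,170:440],(450,300)),cv2.resize(manip.camera('scene')[150:270,190:310],(350,350))[:300]]))"
```

```text
clock: 12.22
position: [0.527, 0.0965, 0.1583]
ee_rot: [-0.019, 1.0, 0.001, -0.004]
ft_force: [0.5, -0.2, 0.3]
grip_width: 0.502
grasp_force: 0.0
[ 0.59  0.36 -1.01  1.75  0.31  1.22  1.11]
(array([ 0.003, -0.008, -0.002]), array([-0.0028,  0.0007,  0.0913]))
```

View pics/n4.png

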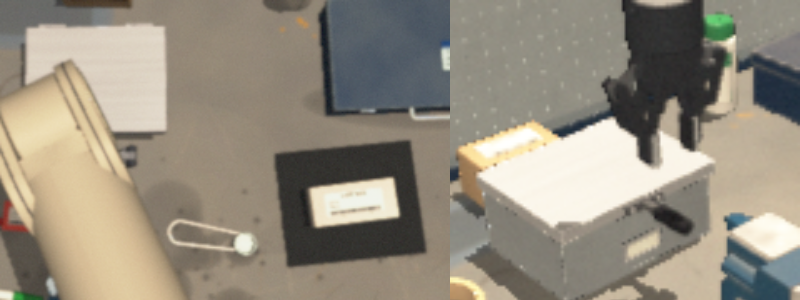

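The lens box lies flat near the middle of the mat: box centre (353,201), mat centre about (350,204) in the crop. In the scene half, the open fingers are above the handle at (672,218). I'll go down and pinch it.

```bash
python3 jog.py '0.003 -0.008 -0.002 -0.003 0.001 0.02 0.5; 0.003 -0.008 -0.002 -0.003 0.001 0.04 0.5; 0.003 -0.008 -0.002 -0.003 0.001 0.055 0.5; 0.003 -0.008 -0.002 -0.003 0.001 0.07 0.5; 0.003 -0.008 -0.002 -0.003 0.001 0.082 0.5; 0.003 -0.008 -0.002 -0.003 0.001 0.09 0.5; 0.003 -0.008 -0.002 -0.003 0.001 0.0915 0.5; 0.003 -0.008 -0.002 -0.003 0.001 0.0915 0.5'; python3 -c "
from h import *
print(to([.529,.0975,.067],1.61)[1])
cv2.imwrite('pics/n5.png',cv2.resize(manip.camera('scene')[170:260,190:300],(660,540)))"
```

```text
clock: 13.32
position: [0.5304, 0.0991, 0.0684]
ee_rot: [-0.021, 1.0, 0.0, 0.001]
ft_force: [-0.4, -0.3, 0.7]
grip_width: 0.5
grasp_force: 0.0
[ 0.0015 -0.0015  0.0014]
```

View pics/n5.png

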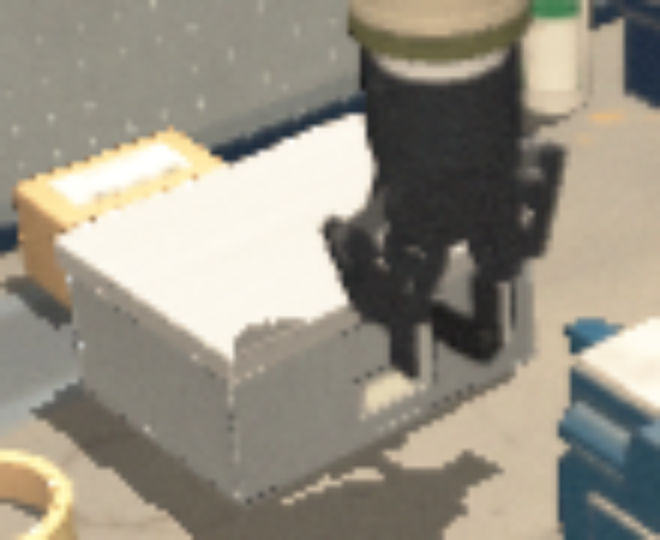

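The handle lies between the two fingers, at about (465,325). I'll close on it.

```bash
python3 jog.py '0 0 0 0.001 -0.0015 0.001 0.35; 0 0 0 0.001 -0.0015 0.001 0.22; 0 0 0 0.001 -0.0015 0.001 0.1; 0 0 0 0.001 -0.0015 0.001 0; 0 0 0 0.001 -0.0015 0.001 0; 0 0 0 0.001 -0.0015 0.001 0' 45; python3 - <<'E'
from h import *
o=manip.get_obs(); R0=R.from_quat(o["ee_rot"]); g0=o["position"]-R0.apply([0,0,manip.grasp_offset]); print(g0)
ax=np.array([np.cos(.042),np.sin(.042),0]); 
for t in range(0,64,4):
    a=np.radians(t); f=lambda a:np.array([-.208*np.cos(a)-.004*np.sin(a),.208*np.sin(a)-.004*np.cos(a)])
    d=f(a)-f(0); print(t,np.round(R0.inv().apply(ax*d[0]+np.array([0,0,d[1]])),4))
E
```

```text
clock: 14.12
position: [0.5293, 0.0974, 0.0672]
ee_rot: [-0.021, 1.0, 0.0, 0.001]
ft_force: [-1.0, -0.4, 1.4]
grip_width: 0.182
grasp_force: 47.4
[0.5292635  0.09736564 0.08589251]
0 [0. 0. 0.]
4 [-0.0003  0.     -0.0145]
8 [-0.0015  0.     -0.029 ]
12 [-0.0038  0.     -0.0433]
16 [-0.0071  0.     -0.0575]
20 [-0.0114  0.     -0.0714]
24 [-0.0166  0.     -0.0849]
28 [-0.0227  0.     -0.0981]
32 [-2.980e-02  1.000e-04 -1.108e-01]
36 [-3.770e-02  1.000e-04 -1.229e-01]
40 [-4.650e-02  1.000e-04 -1.345e-01]
44 [-5.600e-02  1.000e-04 -1.455e-01]
48 [-6.630e-02  1.000e-04 -1.557e-01]
52 [-7.720e-02  1.000e-04 -1.652e-01]
56 [-8.88e-02  1.00e-04 -1.74e-01]
60 [-1.010e-01  1.000e-04 -1.819e-01]
```

```bash
python3 jog.py '0 0 0 0 0 -0.004 0; 0 0 0 -0.0001 0 -0.009 0; 0 0 0 -0.0003 0 -0.0145 0; 0 0 0 -0.0008 0 -0.022 0; 0 0 0 -0.0015 0 -0.029 0; 0 0 0 -0.0026 0 -0.036 0; 0 0 0 -0.0038 0 -0.0433 0; 0 0 0 -0.0054 0 -0.0504 0; 0 0 0 -0.0071 0 -0.0575 0; 0 0 0 -0.0092 0 -0.0645 0; 0 0 0 -0.0114 0 -0.0714 0; 0 0 0 -0.0139 0 -0.0782 0; 0 0 0 -0.0166 0 -0.0849 0; 0 0 0 -0.0196 0 -0.0915 0; 0 0 0 -0.0227 0 -0.0981 0; 0 0 0 -0.0262 0 -0.1045 0; 0 0 0 -0.0298 0 -0.1108 0; 0 0 0 -0.0298 0 -0.1108 0'
```

```text
clock: 16.38
position: [0.5592, 0.0987, 0.1786]
ee_rot: [-0.021, 1.0, 0.0, 0.002]
ft_force: [-1.2, 0.9, -3.6]
grip_width: 0.181
grasp_force: 46.9
```

```bash
python3 jog.py '0 0 0 -0.0039 0 -0.006 0; 0 0 0 -0.0079 0 -0.0121 0; 0 0 0 -0.0122 0 -0.018 0; 0 0 0 -0.0167 0 -0.0237 0; 0 0 0 -0.0214 0 -0.0293 0; 0 0 0 -0.0262 0 -0.0347 0; 0 0 0 -0.0313 0 -0.0399 0; 0 0 0 -0.0365 0 -0.0449 0; 0 0 0 -0.0419 0 -0.0497 0; 0 0 0 -0.0474 0 -0.0544 0; 0 0 0 -0.0531 0 -0.0589 0; 0 0 0 -0.059 0 -0.0632 0; 0 0 0 -0.065 0 -0.0672 0; 0 0 0 -0.0712 0 -0.0711 0; 0 0 0 -0.0712 0 -0.0711 0; 0 0 0 -0.0712 0 -0.0711 0'; python3 - <<'E'
from h import *
o=manip.get_obs(); g=o["position"]-R.from_quat(o["ee_rot"]).apply([0,0,.0187]); h=np.array([.7367,.1057,.092])
d=g-h; print(g,np.hypot(d[0],d[2]),np.degrees(np.arctan2(d[2],-d[0]))+1.1, o["joint_pos"].round(2))
cv2.imwrite('pics/n6.png',np.hstack([cv2.resize(manip.camera('top')[130:310,170:440],(400,267)),cv2.resize(manip.camera('scene')[120:260,180:300],(400,467))[:267*0+467]][1:]))
E
```

```text
clock: 18.38
position: [0.6298, 0.102, 0.2494]
ee_rot: [-0.021, 1.0, 0.001, 0.001]
ft_force: [-2.4, 6.0, -7.1]
grip_width: 0.179
grasp_force: 50.2
[0.62973032 0.10194437 0.26810989] 0.20605146282602999 59.82537851031811 [ 0.43  0.51 -0.95  1.36  0.41  1.47  1.12]
```

View pics/n6.png

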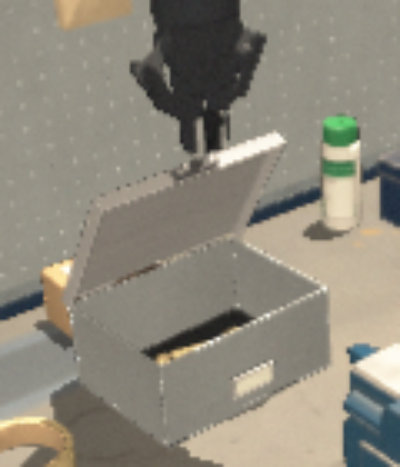

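The scene crop shows the lid open and held by the handle, with the left front corner at about (97,200) and the right one at about (283,135). I'll check the angle by casting rays at these corners, and check the box on the mat.

```bash
python3 - <<'E'
from h import *
ax=np.array([np.cos(.042),np.sin(.042),0]); n=np.array([-ax[1],ax[0],0]); h=np.array([.7367,.1057,.092])
for (x,y),s in (((97,200),.104),((283,137),-.104)):
    o,d=ray("scene",180+x/3.333-.35,120+y/3.333-.35); p=o+d*((h+n*s-o)@n)/(d@n); r=p-h-n*s
    print(p.round(3),np.hypot(r@ax,r[2]),np.degrees(np.arctan2(r[2],-r@ax)))
im=manip.camera("top"); hsv=cv2.cvtColor(im,cv2.COLOR_BGR2HSV)
m=np.zeros(im.shape[:2],np.uint8); m[225:280,345:415]=(im.min(2)[225:280,345:415]>150)
k=max(cv2.findContours(m,0,2)[0],key=cv2.contourArea); r=cv2.minAreaRect(k); print(r,plane("top",r[0],.041))
print(manip.get_obs()["clock"],manip.get_obs()["ft_force"])
E
```

```text
[0.647 0.206 0.228] 0.16037667617496226 57.89012485167754
[ 0.655 -0.002  0.223] 0.15668933527841283 56.7437484346638
((382.1846618652344, 250.9769287109375), (23.070457458496094, 50.48213195800781), 82.87498474121094) [ 0.48831416 -0.29494652  0.041     ]
18.525 [-1.70427386  5.66568749 -6.39384563]
```

```bash
python3 jog.py '0 0 0 0 0 0 0; 0 0 0 0 0 0 0; 0 0 0 0 0 0 0; 0 0 0 0 0 0 0'; python3 -c "
from workcell import manip
print(manip.hand_in())"
```

```text
clock: 19.02
position: [0.6297, 0.102, 0.2494]
ee_rot: [-0.021, 1.0, 0.001, 0.001]
ft_force: [-0.9, 6.1, -6.5]
grip_width: 0.175
grasp_force: 50.2
the job is handed in; nothing more can be done
None
```

I set the lens box down flat in the middle of the mat with a grip of about 33 N, and the arm is holding the chest lid by its handle at about 60° (59.8° from the arm's pose, about 57° from a rough camera check); the job was handed in at 19 s.

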